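Slide the stray spray can home into its shelf bay

ROBOT

A 6-joint arm with a two-finger parallel gripper is mounted at the origin on the work surface. World frame = base frame: x ahead of the robot, y to its left, z up, the work surface at z = 0. Lengths are in m, angles in rad, forces in N, time in s.
With the tool pointing down it reaches from about 0.3 to 0.775 m from the base axis. Payload 14.6 kg.
Tool frame: the origin (TCP) lies on the centre line of the jaws, within the pads' length; the fingertips stand 19 mm ahead of it and the grasp point (between the pads) is the TCP (ctrl.tip_reach is the distance from the TCP to the fingertips, in m); x points along the fingers, y is the direction in which the jaws open and shut, and the axes are right-handed (so a half turn about x gives the same grasp; the last joint's range is limited). The gripper opens to 94 mm and grips with 3 to 60 N. Pads are 16 mm wide; open, the fingers measure 119 mm over their backs; the gripper's body (75 mm by 177 mm) begins 78 mm behind the grasp point.
Start: joints at [1.273, 0.3, 1.521, -0, 1.321, -0.067], TCP at [0.126, 0.535, 0.224] pointing down, gripper open.
Joint ranges: [-3.03, 3.03], [-0.79, 2.21], [0.23, 2.52], [-1.04, 4.18], [0, 3.07], [-2.55, 2.55]. Speed limits (rad/s): [2.22, 2.22, 2.57, 3.14, 3.14, 3.14].

INTERFACE

Orientations are given as [roll, pitch, yaw] about the fixed x, y, z axes, in that order (R = Rz(yaw) Ry(pitch) Rx(roll)).
In Python, from station import ctrl, optics, models gives the robot as it stands. The module is installed in compiled form; this text tells all that it offers.
- The arm moves only by the tool arm_command, never from a script. Its argument "deltas" is a list of rows, each an object with "translation": the shift along the tool's x, y, z in units of 25 mm (1.0 is 25 mm), a list of three; "turn": the turn, a rotation vector about the tool's x, y, z in units of 5 degrees (1.0 is 5 degrees), a list of three. In form: [{"translation": [x, y, z], "turn": [rx, ry, rz]}, ...]. A call has 1 to 12 rows; each row is the pose to reach, as a shift and turn from the pose commanded when the call began, along the tool's axes at that moment; what a row does not reach only later rows make up. A row lasts 1/12 s, in which the tool goes at most 41.7 mm and 7.16 degrees, less where a joint would pass 70% of its speed; a pose out of reach is approached as far as the arm can. A call with a gripper value outside its range is refused whole. "gripper" is the finger opening in mm, from 0 to 94, set as the call begins (left out, the last holds). The fingers move at their own pace and stop on an object; "force" is the grip in N (left out, the last holds). Time passes only in rows, so rows that repeat a pose let the fingers close. It gives the time, the measured TCP pose, the force and the opening at its end, in the units of the state.
- ctrl.get_obs(): the state, without advancing time (a new reading comes with each control period).
- optics.camera(name): name is "scene" or "top"; returns the picture (384x512x3 uint8, red, green, blue); there is no depth.
- optics.get_calibration(name): a dict with "K" (3x3 intrinsics, pixels), "k1" (the pictures are not rectified: a ray, as slopes to the right and down, at radius r is drawn at 1 + k1 r^2 times it, then the intrinsics apply), "origin" and "orientation" of the camera in the world. Camera axes: x right, y down, z forward; pixel columns grow to the right and rows downward; lengths in m; the calibration is good to about 2 mm. A picture is of the moment at which its call begins. get_calibration takes no time and is no camera call.
- ctrl.hand_in(): hands the job in, once; it reports no verdict.
Trained networks look in the newest picture that a camera, given by its name, has taken for a name from the list of things; names that differ only in an ending like _2 or _b are one class to them, and where a whole thing is asked for, a point or a joint stands for the part that bears it (a point fixed in the world has none). Each returns a list of dicts, best first, with "score" (0 to 1); they miss things now and then, are a little off and sometimes report something else, mostly with a low value. They report only what shows in the picture. A call takes as long as a camera call. They do not tell look-alikes from the thing itself.
- models.look_for(target, camera): "box" ([left, top, right, bottom] in pixels, round what is visible of it).
- models.cut_out(target, camera): "pixels" (384x512 bool, what is visible of it) and "box" ([left, top, right, bottom] in pixels, round what is visible of it).
- models.mark_of(target, camera): "at" ([column, row] in pixels: a listed point, or the origin of a listed thing).
The state is a dict: "time_s": time; "qpos": joint angles; "joint_vel": joint speeds; "tau": joint torques, N m; "ee_pos": TCP position; "eef_rot": TCP orientation; "force": force on the tool from outside, world axes, zero at the start; "moment": the same for the moment, N m; "grip_width": finger opening in m.
Only numpy, scipy, OpenCV 4.12 (cv2) and the standard library are available. Lean on these libraries where they do the work, as an engineer would, in place of code of your own. Each camera call takes 0.05 s, during which the arm holds its last target.

TASK

The orange-capped spray can has been left standing out on the shop shelf. With your fingertips, push it low on its body so that it slides, standing upright all the way, into the empty orange bay until it rests against the bay's back wall. Do not grip it, tip it or lift it, leave the blue can, the carton and the mallet where they are, and finish clear of everything.

Things in the scene. Friction and masses are not known exactly. Their poses are not given: they have to be found in the camera images.
- orange_can: The stray spray can: upright cylinder 54 mm in diameter up to 160 mm, orange cap 47 mm in diameter up to 205 mm; dark body, orange band; 0.22 to 0.45 kg, loose, slides on the flat shelf (z = 0) under a few newtons. Pushed higher than about 35 mm it may tip, lower it slides. Two fingertips set a little apart cradle it; one lets it roll off sideways. Origin: centre of its underside.
- orange_bay: Empty bay: fixed U-shaped orange fence on the bare shelf, 25 mm high, 4 mm thick; inside 78 mm wide (its x), 54 mm deep (its y); flat feet 16 mm wide outside. Origin: centre of the inside at shelf level. Open mouth at its y = -27 mm, facing its -y (roughly world -y); back wall's inner face at y = +27 mm. A can touching the back wall has its axis at the bay's y = 0.
- blue_bay: The other bay, blue, same shape, size and frame as the orange one; occupied by the blue can. It and the orange bay stand side by side about 150 mm apart centre to centre along world x; which is nearer the robot varies.
- blue_can: Blue-capped spray can, same size as the orange one, standing loose inside the blue bay; leave it alone. Origin: centre of its underside.
- carton: Small cardboard carton, 75 mm (its x) by 150 mm (its y) by 55 mm high, loose, farther from the robot than the stray can; leave it alone. Origin: centre of its underside.
- mallet: Rubber mallet lying past the bays on the robot's left, handle pointing away from the robot; black head 60 mm in diameter and 100 mm long along its x, wooden handle 25 mm thick running 280 mm along its +y. Leave it alone. Origin: at shelf level under the head's centre.
There are look-alikes about, which are no part of the job. Leave any purple look-alike of the orange_can alone. There is more than one size of the orange_bay; the job needs the larger.

How it is judged:
On the way:
1. the fingers push the orange can along with the grasp point lower than 90 mm above the shelf, once it has slid 50 mm and before it reaches the bay (contact force between the fingers and orange_can above 0.1 N and height (world z) of the grasp point below 0.09 m and distance of orange_can from where it was at the start of the episode above 0.05 m and y of orange_can in the frame of orange_bay below -0.03 m).
At the end, for the whole second after the job is handed in: The orange can stands upright (within 0.04 rad) and still on the shelf between the side walls of the orange bay, its side within 10 mm of the back wall; the blue can and carton are within 10 mm and the mallet within 15 mm of where they were (y of orange_can in the frame of orange_bay between -0.01 and 0.004 m and x of orange_can in the frame of orange_bay between -0.016 and 0.016 m and angle between orange_can's own z axis and vertical below 0.04 rad and height (world z) of orange_can below 0.004 m and linear speed of orange_can below 0.01 m/s and distance of each of blue_can, carton from where it was at the start of the episode below 0.01 m and distance of mallet from where it was at the start of the episode below 0.015 m); the robot touches nothing.
It fails at once if the orange can is tipped by more than 0.2 rad (angle between orange_can's own z axis and vertical above 0.2 rad).
It fails at once if the orange can is lifted (its underside centre over 10 mm above the shelf) (height (world z) of orange_can above 0.01 m).
It fails at once if the orange can is gripped or jammed: the fingers press on it with more than 30 N (contact force between the fingers and orange_can above 30 N).
It fails at once if the blue can is shifted by more than 10 mm (distance of blue_can from where it was at the start of the episode above 0.01 m).
It fails at once if the carton is shifted by more than 10 mm or the mallet by more than 15 mm (distance of carton from where it was at the start of the episode above 0.01 m or distance of mallet from where it was at the start of the episode above 0.015 m).
It also fails if it takes over 51 s, if anything falls off the work surface, if the arm or the gripper's body presses on something with over 40 N, if the wrist force passes 120 N, or if a joint passes its speed limit or range.

## Working session

There is one attempt and no reset: what is moved stays moved. The work goes in short steps, Python scripts to look and compute and a tool call to move; the robot and the scene stay as the last step left them, time stands still between calls to the robot, and variables do not carry over. Pictures are saved under pics/ and viewed, and the job is handed in when it is done.

Besides the shell and the picture viewer there is one more tool, called after "Request:" as name(argument=value, ...) on one line, values as JSON. arm_command: Moves the arm, as the interface text tells. Its arguments: {"type":"object","properties":{"deltas":{"type":"array"},"gripper":{"type":"number"},"force":{"type":"number"}},"required":["deltas"]}

```bash
mkdir -p pics; cat > h.py <<'E'
import numpy as np, cv2
from station import ctrl, optics, models
from scipy.spatial.transform import Rotation as R
def rot(o):
    o=np.array(o,float)
    if o.shape==(3,3): return o
    if o.shape==(3,): return R.from_euler('xyz',o).as_matrix()
    return R.from_quat(o).as_matrix()
def ray(cam,px):
    c=optics.get_calibration(cam);K=np.array(c['K']);
    d=np.linalg.inv(K)@[px[0],px[1],1]; u=d[:2].copy(); k=c['k1']
    for _ in range(30): u=d[:2]/(1+k*(u@u))
    return np.array(c['origin']),rot(c['orientation'])@np.array([u[0],u[1],1])
def at(cam,px,z=0):
    o,d=ray(cam,px); return o+d*(z-o[2])/d[2]
def proj(cam,P):
    c=optics.get_calibration(cam);K=np.array(c['K']);
    p=rot(c['orientation']).T@(np.array(P)-c['origin']);u=p[:2]/p[2];u=u*(1+c['k1']*(u@u))
    return (K@[u[0],u[1],1])[:2]
def snap(cam,n):
    im=optics.camera(cam);cv2.imwrite(f'pics/{n}.png',im[:,:,::-1]);return im
E
python3 - <<'E'
from h import *
for c in('scene','top'):
    snap(c,c+'0'); print(optics.get_calibration(c))
    for t in('orange_can','orange_bay','blue_bay','blue_can','carton','mallet'):
        print(c,t,[(np.round(m['at']),round(m['score'],2),at(c,m['at']).round(3)) for m in models.mark_of(t,c)])
print(ctrl.get_obs(),ctrl.tip_reach)
E
```

```text
{'K': array([[410.61869163,   0.        , 259.74573835],
       [  0.        , 410.61869163, 185.19137804],
       [  0.        ,   0.        ,   1.        ]]), 'k1': -0.0935902174817278, 'origin': array([1.29030857, 0.29356265, 0.78919319]), 'orientation': array([-2.35939091, -0.01169378,  1.88466176])}
scene orange_can [(array([226., 147.]), 0.91, array([ 0.422, -0.085,  0.   ]))]
scene orange_bay [(array([298., 259.]), 0.83, array([0.742, 0.219, 0.   ])), (array([291., 214.]), 0.7, array([0.616, 0.168, 0.   ])), (array([292., 174.]), 0.58, array([ 0.471,  0.132, -0.   ]))]
scene blue_bay [(array([293., 175.]), 0.53, array([0.473, 0.137, 0.   ]))]
scene blue_can [(array([290., 176.]), 0.63, array([0.483, 0.129, 0.   ]))]
scene carton [(array([129., 209.]), 0.89, array([ 0.731, -0.232,  0.   ]))]
scene mallet [(array([377., 201.]), 0.62, array([0.498, 0.372, 0.   ]))]
{'K': array([[394.20462277,   0.        , 252.63829595],
       [  0.        , 394.20462277, 193.70085448],
       [  0.        ,   0.        ,   1.        ]]), 'k1': -0.05352062682328432, 'origin': array([0.44627626, 
[... 604 characters left out ...]
[(array([108., 237.]), 0.87, array([0.495, 0.368, 0.   ]))]
{'time_s': 0.7, 'qpos': array([ 1.27338142e+00,  2.99869607e-01,  1.52098873e+00,  9.24238055e-07,
        1.32067912e+00, -6.65663955e-02]), 'joint_vel': array([ 0.00095185, -0.00022949, -0.00148515,  0.00017274, -0.00087192,
        0.00033016]), 'tau': array([ 1.68081671e-03, -5.31579494e+01, -3.52873027e+01,  7.09945941e-02,
        2.12617312e-02,  4.10868646e-07]), 'ee_pos': array([0.12582664, 0.53541357, 0.22446703]), 'eef_rot': array([1.52045253, 1.57074112, 1.28960379]), 'force': array([-0.02630592,  0.39698147, -0.401905  ]), 'moment': array([-0.02524919, -0.03443645, -0.00092138]), 'grip_width': 0.09416789839381667} 0.019
```

View pics/scene0.png

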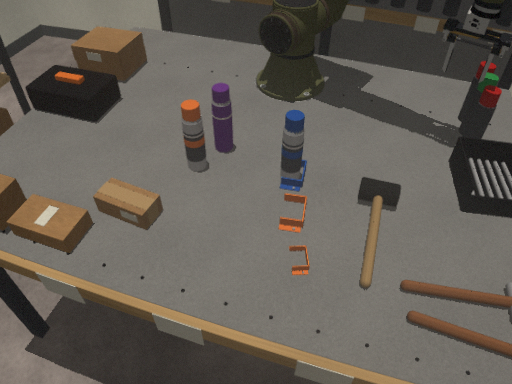

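View pics/top0.png

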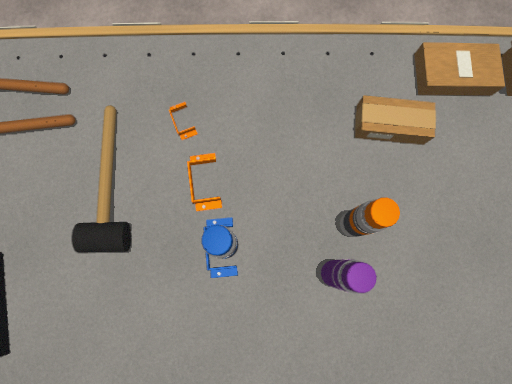

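The scene shows the orange-capped can at px (195,165) and the purple look-alike at (222,150). It also shows the larger orange bay at (293,212), the smaller one at (300,260), and the blue can and bay at (292,175). In the top view the orange can is at (383,213), purple at (358,277), the large bay at (205,182) and the small bay at (183,120). I choose the orange cap and the large bay next to the blue one, and check both in close crops.

```bash
python3 - <<'E'
import cv2,numpy as np
a=cv2.imread('pics/top0.png');b=cv2.imread('pics/scene0.png')
A=cv2.resize(a[140:280,165:245],None,fx=5,fy=5,interpolation=cv2.INTER_CUBIC)[:600]
B=cv2.resize(a[190:300,310:410],None,fx=4,fy=4,interpolation=cv2.INTER_CUBIC)
cv2.imwrite('pics/c1.png',A)
B2=cv2.resize(b[90:190,170:270],None,fx=4,fy=4,interpolation=cv2.INTER_CUBIC)
B=B[:400]; cv2.imwrite('pics/c2.png',np.hstack([B,B2]))
C=cv2.resize(b[180:240,265:325],None,fx=8,fy=8,interpolation=cv2.INTER_CUBIC);cv2.imwrite('pics/c3.png',C)
E
```

```text
(no output)
```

View pics/c1.png

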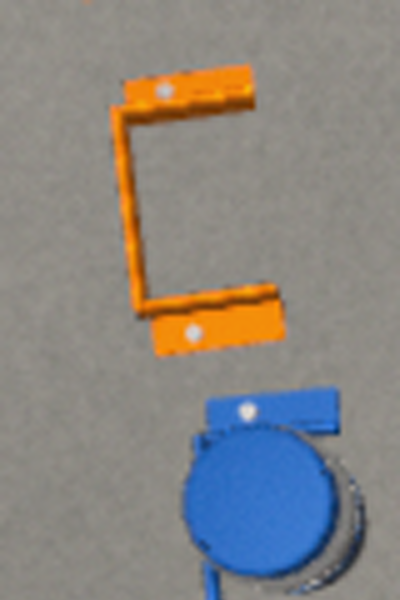

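View pics/c2.png

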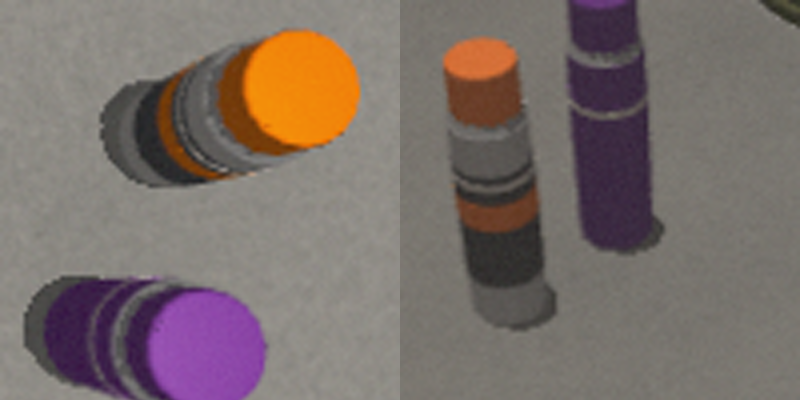

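View pics/c3.png

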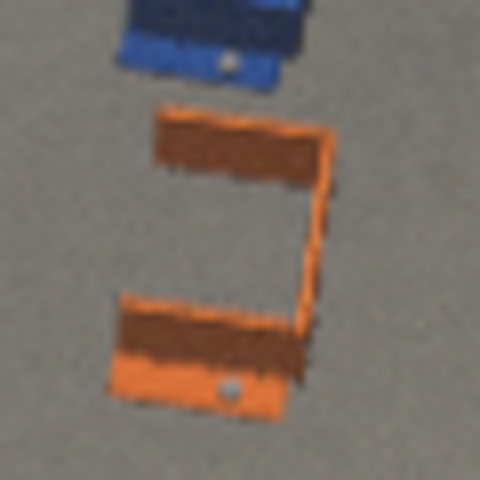

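```bash
python3 - <<'E'
from h import *
t=lambda x,y:(x/5+165-.4,y/5+140-.4)
s=lambda x,y:(x/8+265-.44,y/8+180-.44)
print('cap',at('top',(302/4+310-.4,90/4+190-.4),.205),at('scene',(81/4+170-.4,58/4+90-.4),.205))
for n,p in dict(farback_out=(113,107),nearback_out=(137,315),farback_in=(129,123),nearback_in=(146,300),near_in_mouth=(274,284),far_in_mouth=(254,108)).items(): print(n,at('top',t(*p),.025).round(4))
for n,p in dict(nearback_out=(333,130),near_mouth_out=(158,103),far_mouth_in=(120,297),near_mouth_in=(158,110),farback_in=(302,325),farback_out=(304,332)).items(): print('s',n,at('scene',s(*p),.025).round(4))
for n,p in dict(farback_foot=(124,83),far_mouth_foot=(250,65),nearmouth_foot=(285,335),nearback_foot=(157,356)).items(): print('foot',n,at('top',t(*p),.003).round(4))
for n,p in dict(far_mouth_foot=(108,393),farback=(283,420)).items(): print('sfoot',n,at('scene',s(*p),.003).round(4))
# masks
for c in('top','scene'):
    optics.camera(c)
    for m in models.cut_out('orange_can',c)+models.cut_out('blue_can',c)+models.cut_out('carton',c): print(c,np.round(m['box']),m['score'])
E
```

```text
cap [ 0.51819786 -0.13496384  0.205     ] [ 0.5195191  -0.13367401  0.205     ]
farback_out [0.6478 0.2034 0.025 ]
nearback_out [0.5616 0.1919 0.025 ]
farback_in [0.641  0.1967 0.025 ]
nearback_in [0.5677 0.1884 0.025 ]
near_in_mouth [0.5739 0.1368 0.025 ]
far_in_mouth [0.647  0.1456 0.025 ]
s nearback_out [0.5637 0.1924 0.025 ]
s near_mouth_out [0.5701 0.1359 0.025 ]
s far_mouth_in [0.6529 0.1469 0.025 ]
s near_mouth_in [0.5731 0.1367 0.025 ]
s farback_in [0.6461 0.2024 0.025 ]
s farback_out [0.6486 0.2037 0.025 ]
foot farback_foot [0.6639 0.2027 0.003 ]
foot far_mouth_foot [0.6713 0.1495 0.003 ]
foot nearmouth_foot [0.5561 0.1339 0.003 ]
foot nearback_foot [0.5477 0.1867 0.003 ]
sfoot far_mouth_foot [0.6728 0.1499 0.003 ]
sfoot farback [0.666  0.2034 0.003 ]
top [340. 199. 401. 239.] 0.86
top [321. 261. 377. 295.] 0.81
top [200. 224. 243. 261.] 0.64
top [354.  95. 438. 143.] 0.86
top [ 70. 104. 133. 256.] 0.42
scene [180. 102. 206. 169.] 0.96
scene [211.  88. 231. 152.] 0.91
scene [280. 112. 307. 182.] 0.8
scene [ 94. 177. 163. 227.] 0.6
```

```bash
cat >> h.py <<'E'
def pose(p,phi,th):
    """TCP p, push heading phi deg, tilt th deg (tips leading)"""
    f=np.deg2rad(phi);t=np.deg2rad(th);d=np.array([np.cos(f),np.sin(f),0])
    x=np.sin(t)*d+np.array([0,0,-np.cos(t)]); y=SGN*np.array([-np.sin(f),np.cos(f),0])
    return np.array(p,float),np.c_[x,y,np.cross(x,y)]
SGN=1
def deltas(ps,ref=None):
    o=ctrl.get_obs(); P0,R0=ref or (np.array(o['ee_pos']),rot(o['eef_rot']))
    for p,Rm in ps:
        t=R0.T@(p-P0)/.025; r=np.rad2deg(R.from_matrix(R0.T@Rm).as_rotvec())/5
        print({"translation":[float(v) for v in t.round(2)],"turn":[float(v) for v in r.round(2)]})
E
python3 - <<'E'
import h
from h import *
o=ctrl.get_obs();print(rot(o['eef_rot']).round(3))
for s in(1,-1):
    h.SGN=s; deltas([pose((.474,-.212,.3),60,30)])
im=cv2.imread('pics/scene0.png');cv2.imwrite('pics/c4.png',cv2.resize(im[0:120,400:512],None,fx=5,fy=5))
E
```

```text
[[-0.     0.229  0.973]
 [-0.     0.973 -0.229]
 [-1.    -0.    -0.   ]]
{'translation': [-3.02, -25.92, 20.4], 'turn': [-14.29, -5.15, 3.83]}
{'translation': [-3.02, -25.92, 20.4], 'turn': [20.8, 4.14, 5.57]}
```

View pics/c4.png

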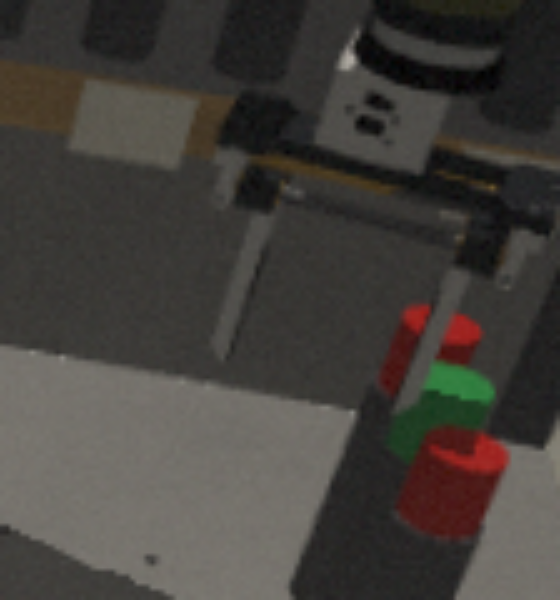

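```bash
sed -i 's/^SGN=1/SGN=-1/' h.py; python3 - <<'E'
from h import *
deltas([pose((.20,.47,.28),157,0),pose((.38,.26,.33),115,0)])
E
```

```text
{'translation': [-2.22, -1.87, 3.49], 'turn': [1.96, -0.0, 0.0]}
{'translation': [-4.22, -8.4, 12.42], 'turn': [10.36, -0.0, 0.0]}
```

Request:
arm_command(deltas=[{"translation":[-1.1,-0.9,1.7],"turn":[1,0,0]},{"translation":[-2.2,-1.9,3.5],"turn":[2,0,0]},{"translation":[-2.6,-2.8,4.7],"turn":[3.2,0,0]},{"translation":[-2.9,-3.7,6],"turn":[4.4,0,0]},{"translation":[-3.2,-4.6,7.3],"turn":[5.6,0,0]},{"translation":[-3.5,-5.6,8.6],"turn":[6.8,0,0]},{"translation":[-3.8,-6.6,9.9],"turn":[8,0,0]},{"translation":[-4,-7.5,11.2],"turn":[9.2,0,0]},{"translation":[-4.2,-8.4,12.4],"turn":[10.4,0,0]},{"translation":[-4.2,-8.4,12.4],"turn":[10.4,0,0]}], gripper=30)

```text
time_s: 1.93
ee_pos: [0.3817, 0.2571, 0.3303]
eef_rot: [1.232, 1.569, 0.084]
force: [-0.0, 0.5, -0.1]
grip_width: 0.0315
```

```bash
python3 - <<'E'
from h import *
o=ctrl.get_obs();print(o['time_s'],o['ee_pos'],o['qpos'],o['grip_width'])
deltas([pose((.46,.05,.34),90,0),pose((.474,-.212,.32),60,30)])
E
```

```text
1.9333 [0.38167189 0.25705406 0.33032571] [ 5.13419674e-01  3.18194349e-02  1.58899993e+00 -5.94745012e-04
  1.51947514e+00  9.02434166e-02] 0.031545191995406896
{'translation': [-0.38, -0.54, 8.84], 'turn': [4.85, 0.0, -0.02]}
{'translation': [0.42, -4.34, 18.62], 'turn': [10.6, 5.54, 2.82]}
```

Request:
arm_command(deltas=[{"translation":[-0.1,-0.1,1.5],"turn":[0.8,0,0]},{"translation":[-0.2,-0.2,3],"turn":[1.6,0,0]},{"translation":[-0.3,-0.3,4.5],"turn":[2.4,0,0]},{"translation":[-0.3,-0.4,6],"turn":[3.2,0,0]},{"translation":[-0.4,-0.5,7.4],"turn":[4,0,0]},{"translation":[-0.4,-0.6,8.8],"turn":[4.8,0,0]},{"translation":[-0.3,-1.1,10.3],"turn":[5.7,0.8,0.4]},{"translation":[-0.2,-1.7,11.8],"turn":[6.6,1.6,0.8]},{"translation":[0,-2.3,13.3],"turn":[7.5,2.4,1.2]},{"translation":[0.1,-2.9,14.8],"turn":[8.4,3.2,1.6]},{"translation":[0.2,-3.5,16.4],"turn":[9.2,4,2]},{"translation":[0.4,-4.3,18.6],"turn":[10.6,5.5,2.8]}])

```text
time_s: 2.93
ee_pos: [0.4751, -0.1914, 0.3219]
eef_rot: [3.118, 1.096, 1.076]
force: [2.3, 0.8, 0.8]
grip_width: 0.0298
```

```bash
python3 - <<'E'
from h import *
o=ctrl.get_obs();print(o['time_s'],o['ee_pos'],o['qpos'],o['grip_width'],o['force'])
snap('top','top1')
deltas([pose((.474,-.212,.12),60,30),pose((.474,-.212,.028),60,30)])
E
```

```text
2.9333 [ 0.47509113 -0.19135705  0.32185239] [-0.67925522  0.16932345  1.52022376  0.4657277   1.54879704 -0.24193919] 0.02976613094367298 [2.283641   0.84697508 0.75819222]
{'translation': [6.84, 0.21, 4.08], 'turn': [0.37, 0.49, 0.14]}
{'translation': [10.11, 0.19, 5.78], 'turn': [0.37, 0.49, 0.14]}
```

View pics/top1.png

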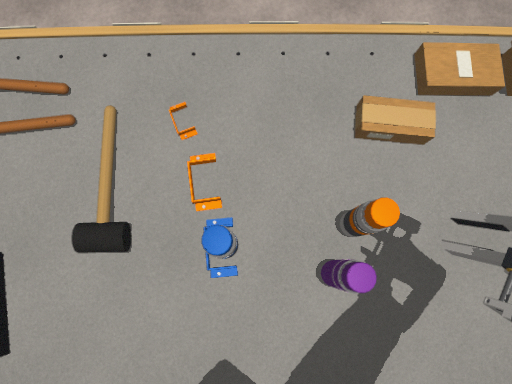

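The top view shows the gripper at the right edge (fingertips at about 455,220 and 445,243), behind the can, with everything else unmoved.

```bash
python3 - <<'E'
from h import *
o=ctrl.get_obs();print(o['ee_pos'])
deltas([pose((.474,-.212,.12),60,30),pose((.474,-.212,.028),60,30)])
E
```

```text
[ 0.47372487 -0.19923127  0.31878238]
{'translation': [6.84, 0.21, 4.08], 'turn': [0.37, 0.49, 0.14]}
{'translation': [10.11, 0.19, 5.78], 'turn': [0.37, 0.49, 0.14]}
```

Request:
arm_command(deltas=[{"translation":[0,0,0],"turn":[0,0,0]},{"translation":[1.2,0,0.7],"turn":[0,0,0]},{"translation":[2.4,0,1.4],"turn":[0,0,0]},{"translation":[3.6,0,2.1],"turn":[0,0,0]},{"translation":[4.8,0,2.8],"turn":[0,0,0]},{"translation":[6,0,3.5],"turn":[0,0,0]},{"translation":[7.2,0,4.2],"turn":[0,0,0]},{"translation":[8.4,0,4.8],"turn":[0,0,0]},{"translation":[9,0,5.2],"turn":[0,0,0]},{"translation":[9,0,5.2],"turn":[0,0,0]},{"translation":[9,0,5.2],"turn":[0,0,0]}])

```text
time_s: 3.9
ee_pos: [0.4714, -0.2015, 0.0619]
eef_rot: [3.124, 1.1, 1.087]
force: [-0.7, -0.4, 0.1]
grip_width: 0.0301
```

```bash
python3 - <<'E'
from h import *
o=ctrl.get_obs();print(o['time_s'],o['ee_pos'],rot(o['eef_rot']).round(3),o['qpos'],o['grip_width'],o['force'])
snap('top','top2');snap('scene','scene2')
d=np.array([.5,.866,0]);c=np.array([.519,-.134,0])
deltas([pose((.474,-.212,.028),60,30),pose(c-d*.045+[0,0,.028],60,30)])
E
```

```text
3.9 [ 0.47141461 -0.20148403  0.0618777 ] [[ 0.211  0.892 -0.399]
 [ 0.402 -0.451 -0.797]
 [-0.891  0.008 -0.454]] [-0.69713153  0.47128419  1.77905037  0.53184207  1.06421594 -0.53439323] 0.030073888195199305 [-0.65472169 -0.42396573  0.05917979]
{'translation': [1.12, 0.23, 0.92], 'turn': [0.62, 0.61, 0.19]}
{'translation': [1.94, 0.33, -0.69], 'turn': [0.62, 0.61, 0.19]}
```

View pics/top2.png

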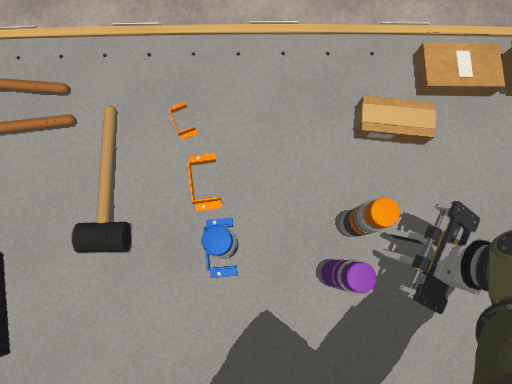

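View pics/scene2.png

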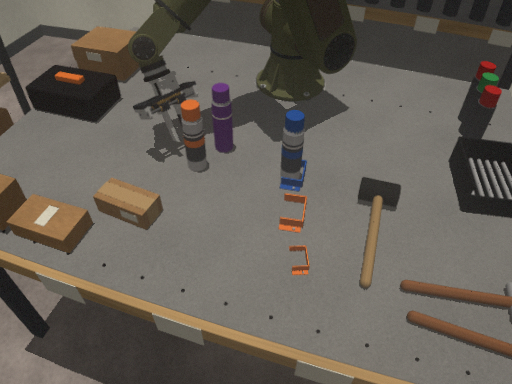

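```bash
cat >> h.py <<'E'
BAY=np.array([.609,.167]);BY=np.array([-.132,.991]);C0=np.array([.519,-.134])
from scipy.interpolate import CubicHermiteSpline
S=BAY-BY*.09
L=.24
dd=lambda a:np.array([np.cos(np.deg2rad(a)),np.sin(np.deg2rad(a))])
spl=CubicHermiteSpline([0,1],[C0,S],[L*dd(40),L*dd(97.6)])
uu=np.linspace(0,1,400);pts=np.vstack([spl(uu),S+np.outer(np.linspace(0.002,1,100),BY*.09)])
arc=np.r_[0,np.cumsum(np.linalg.norm(np.diff(pts,axis=0),axis=1))]
def canat(s):
    return np.array([np.interp(s,arc,pts[:,i]) for i in(0,1)])
def head(s):
    return np.interp(s,[0,.03,arc[399],1],[60,60,97.6,97.6])
OFF=.0388
def tcp(s,z=.028,off=OFF):
    ph=head(s);p=canat(s)-off*dd(ph);return pose((p[0],p[1],z),ph,30)
E
python3 - <<'E'
from h import *
print(arc[399],arc[-1])
pur=np.array([.413,-.086]); pc=at('top',(206/4+310-.4,346/4+190-.4),.205);print(pc)
bl=[.476,.131]
for s in np.arange(0,arc[-1],.02):
    c=canat(s);t=canat(s+.002)-canat(s-.002) if s>0 else canat(.002)-c
    ph=head(s);d=dd(ph);n=np.array([-d[1],d[0]])
    r=pc[:2]-c;f,l=r@d,r@n; dist=np.hypot(max(0,f-(-.046)),max(0,abs(l)-.0885))-.027
    r=np.array(bl)-c;f,l=r@d,r@n; db=np.hypot(max(0,f-(-.046)),max(0,abs(l)-.0885))-.027
    print(round(s,3),c.round(3),'dir',round(np.rad2deg(np.arctan2(t[1],t[0])),1),'head',round(ph,1),'purple mm',round(dist*1e3,1),'blue',round(db*1e3,1))
deltas([tcp(0,off=.085),tcp(0,off=.060),tcp(0,off=.042)])
E
```

```text
0.24466810327270438 0.3346458255154904
[ 0.42112184 -0.09251218  0.205     ]
0.0 [ 0.519 -0.134] dir 40.2 head 60.0 purple mm 10.1 blue 239.7
0.02 [ 0.534 -0.121] dir 43.4 head 60.0 purple mm 0.2 blue 223.8
0.04 [ 0.548 -0.107] dir 46.8 head 61.8 purple mm 2.9 blue 210.8
0.06 [ 0.561 -0.092] dir 50.2 head 65.3 purple mm 11.4 blue 200.7
0.08 [ 0.574 -0.076] dir 53.8 head 68.8 purple mm 20.6 blue 190.6
0.1 [ 0.585 -0.059] dir 57.5 head 72.3 purple mm 30.4 blue 180.4
0.12 [ 0.595 -0.042] dir 61.6 head 75.8 purple mm 40.7 blue 170.1
0.14 [ 0.604 -0.024] dir 66.0 head 79.3 purple mm 51.3 blue 159.7
0.16 [ 0.611 -0.006] dir 70.9 head 82.8 purple mm 62.2 blue 149.0
0.18 [0.617 0.014] dir 76.3 head 86.3 purple mm 73.0 blue 138.1
0.2 [0.621 0.033] dir 82.2 head 89.8 purple mm 83.6 blue 126.9
0.22 [0.622 0.053] dir 88.8 head 93.3 purple mm 93.6 blue 115.3
0.24 [0.621 0.073] dir 95.9 head 96.8 purple mm 103.0 blue 103.2
0.26 [0.619 0.093] dir 97.6 head 97.6 purple mm 105.0 blue 86.3
0.28 [0.616 0.113] dir 97.6 head 97.6 purple mm 105.0 blue 68.5
0.3 [0.614 0.133] dir 97.6 head 97.6 purple mm 105.0 blue 51.9
0.32 [0.611 0.152] dir 97.6 head 97.6 purple mm 105.0 blue 37.2
{'translation': [1.21, 0.24, 0.74], 'turn': [0.62, 0.61, 0.19]}
{'translation': [1.66, 0.3, -0.15], 'turn': [0.62, 0.61, 0.19]}
{'translation': [1.99, 0.34, -0.79], 'turn': [0.62, 0.61, 0.19]}
```

```bash
sed -i 's/L\*dd(40)/.27*dd(22)/; s/^OFF=.*/OFF=.0345/; s/\[0,.03,arc\[399\],1\],\[60,60,97.6,97.6\]/[0,.04,arc[399],1],[60,60,97.6,97.6]/' h.py
cat > chk.py <<'E'
from h import *
print(arc[399],arc[-1])
pc=np.array([.4195,-.091])
for s in np.arange(0,arc[-1],.02):
    c=canat(s);t=canat(s+.002)-canat(s-.002) if s>0 else canat(.002)-c
    ph=head(s);d=dd(ph);n=np.array([-d[1],d[0]])
    r=pc[:2]-c;f,l=r@d,r@n; dist=np.hypot(max(0,f-(-.041)),max(0,abs(l)-.0885))-.027
    print(round(s,3),c.round(3),'dir',round(np.rad2deg(np.arctan2(t[1],t[0])),1),'head',round(ph,1),'purple mm',round(dist*1e3,1))
E
python3 - <<'E'
exec(open('chk.py').read())
# precise purple & orange via cut-outs at low part
deltas([tcp(0,off=.085),tcp(0,off=.060),tcp(0,off=.040)])
E
```

```text
0.2525409343253624 0.3425186565681484
0.0 [ 0.519 -0.134] dir 22.4 head 60.0 purple mm 7.3
0.02 [ 0.537 -0.125] dir 29.8 head 60.0 purple mm 5.6
0.04 [ 0.554 -0.114] dir 37.6 head 60.0 purple mm 12.2
0.06 [ 0.569 -0.101] dir 45.2 head 63.5 purple mm 22.4
0.08 [ 0.582 -0.086] dir 52.4 head 67.1 purple mm 31.9
0.1 [ 0.593 -0.069] dir 59.1 head 70.6 purple mm 41.0
0.12 [ 0.602 -0.052] dir 65.1 head 74.2 purple mm 49.6
0.14 [ 0.61  -0.033] dir 70.7 head 77.7 purple mm 58.1
0.16 [ 0.616 -0.014] dir 75.8 head 81.2 purple mm 66.6
0.18 [0.62  0.006] dir 80.6 head 84.8 purple mm 75.0
0.2 [0.622 0.025] dir 85.3 head 88.3 purple mm 83.6
0.22 [0.623 0.045] dir 89.9 head 91.8 purple mm 92.2
0.24 [0.622 0.065] dir 94.5 head 95.4 purple mm 101.0
0.26 [0.62  0.085] dir 97.6 head 97.6 purple mm 106.4
0.28 [0.617 0.105] dir 97.6 head 97.6 purple mm 106.4
0.3 [0.615 0.125] dir 97.6 head 97.6 purple mm 106.4
0.32 [0.612 0.145] dir 97.6 head 97.6 purple mm 106.5
0.34 [0.609 0.165] dir 97.6 head 97.6 purple mm 106.5
{'translation': [1.21, 0.24, 0.74], 'turn': [0.62, 0.61, 0.19]}
{'translation': [1.66, 0.3, -0.15], 'turn': [0.62, 0.61, 0.19]}
{'translation': [2.03, 0.34, -0.87], 'turn': [0.62, 0.61, 0.19]}
```

```bash
sed -i 's/dd(22)/dd(26)/; s/^OFF=.*/OFF=.0364/; s/\[60,60,97.6,97.6\]/[66,66,97.6,97.6]/; s/,ph,30)/,ph,40)/; s/z=.028,off/z=.026,off/' h.py
sed -i 's/-.041/-.058/' chk.py
python3 - <<'E'
exec(open('chk.py').read())
deltas([tcp(0,off=.085,z=.06),tcp(0,off=.085),tcp(0,off=.060),tcp(0,off=.042)])
E
```

```text
0.2508050981543983 0.3407828203971843
0.0 [ 0.519 -0.134] dir 26.3 head 66.0 purple mm 33.2
0.02 [ 0.536 -0.124] dir 32.7 head 66.0 purple mm 24.7
0.04 [ 0.553 -0.112] dir 39.4 head 66.0 purple mm 20.9
0.06 [ 0.567 -0.099] dir 46.0 head 69.0 purple mm 26.7
0.08 [ 0.58  -0.084] dir 52.4 head 72.0 purple mm 35.2
0.1 [ 0.592 -0.067] dir 58.5 head 75.0 purple mm 44.6
0.12 [ 0.601 -0.05 ] dir 64.3 head 78.0 purple mm 53.6
0.14 [ 0.609 -0.031] dir 69.8 head 81.0 purple mm 62.3
0.16 [ 0.615 -0.012] dir 75.0 head 84.0 purple mm 70.7
0.18 [0.619 0.007] dir 80.0 head 87.0 purple mm 78.9
0.2 [0.622 0.027] dir 84.9 head 90.0 purple mm 86.9
0.22 [0.623 0.047] dir 89.8 head 93.0 purple mm 94.8
0.24 [0.622 0.067] dir 94.8 head 96.0 purple mm 102.4
0.26 [0.62  0.087] dir 97.6 head 97.6 purple mm 106.4
0.28 [0.617 0.107] dir 97.6 head 97.6 purple mm 106.4
0.3 [0.614 0.127] dir 97.6 head 97.6 purple mm 106.4
0.32 [0.612 0.146] dir 97.6 head 97.6 purple mm 106.5
0.34 [0.609 0.166] dir 97.6 head 97.6 purple mm 106.5
{'translation': [0.07, 0.61, 0.16], 'turn': [-0.41, 2.61, -0.42]}
{'translation': [1.29, 0.6, 0.78], 'turn': [-0.41, 2.61, -0.42]}
{'translation': [1.74, 0.55, -0.12], 'turn': [-0.41, 2.61, -0.42]}
{'translation': [2.06, 0.51, -0.76], 'turn': [-0.41, 2.61, -0.42]}
```

Request:
arm_command(deltas=[{"translation":[0.1,0.6,0.2],"turn":[-0.2,1.3,-0.2]},{"translation":[0.1,0.6,0.2],"turn":[-0.4,2.6,-0.4]},{"translation":[0.5,0.6,0.4],"turn":[-0.4,2.6,-0.4]},{"translation":[1,0.6,0.65],"turn":[-0.4,2.6,-0.4]},{"translation":[1.2,0.6,0.7],"turn":[-0.4,2.6,-0.4]},{"translation":[1.2,0.6,0.7],"turn":[-0.4,2.6,-0.4]},{"translation":[1.2,0.6,0.7],"turn":[-0.4,2.6,-0.4]}], gripper=40)

```text
time_s: 4.58
ee_pos: [0.4841, -0.2108, 0.0277]
eef_rot: [-3.141, 0.875, 1.151]
force: [0.8, -0.5, -0.3]
grip_width: 0.0401
```

```bash
sed -i 's/dd(26)/dd(33)/' h.py
python3 - <<'E'
exec(open('chk.py').read())
o=ctrl.get_obs();print(o['ee_pos'],rot(o['eef_rot'])[:,0].round(3),o['qpos'],o['grip_width'],o['force'])
im=snap('top','top3')
o=ctrl.get_obs();print(o['ee_pos'])
cv2.imwrite('pics/c5.png',cv2.resize(im[150:310,310:512,::-1],None,fx=3.5,fy=3.5))
deltas([tcp(0,off=.085),tcp(0,off=.060),tcp(0,off=.042),tcp(0)])
E
```

```text
0.24796115365248134 0.33793887589526733
0.0 [ 0.519 -0.134] dir 33.2 head 66.0 purple mm 33.2
0.02 [ 0.535 -0.122] dir 37.8 head 66.0 purple mm 22.7
0.04 [ 0.551 -0.11 ] dir 42.6 head 66.0 purple mm 17.4
0.06 [ 0.565 -0.095] dir 47.6 head 69.0 purple mm 22.7
0.08 [ 0.578 -0.08 ] dir 52.6 head 72.1 purple mm 31.5
0.1 [ 0.589 -0.064] dir 57.7 head 75.1 purple mm 41.2
0.12 [ 0.599 -0.046] dir 62.8 head 78.2 purple mm 50.9
0.14 [ 0.607 -0.028] dir 68.1 head 81.2 purple mm 60.3
0.16 [ 0.614 -0.009] dir 73.3 head 84.2 purple mm 69.6
0.18 [0.619 0.01 ] dir 78.7 head 87.3 purple mm 78.6
0.2 [0.622 0.03 ] dir 84.2 head 90.3 purple mm 87.2
0.22 [0.623 0.05 ] dir 89.7 head 93.4 purple mm 95.5
0.24 [0.622 0.07 ] dir 95.3 head 96.4 purple mm 103.4
0.26 [0.619 0.09 ] dir 97.6 head 97.6 purple mm 106.4
0.28 [0.617 0.11 ] dir 97.6 head 97.6 purple mm 106.4
0.3 [0.614 0.129] dir 97.6 head 97.6 purple mm 106.4
0.32 [0.611 0.149] dir 97.6 head 97.6 purple mm 106.5
[ 0.48411277 -0.21078509  0.02770187] [ 0.262  0.586 -0.767] [-0.77457582  0.64486194  1.69101287  0.70444633  1.19089533 -0.75377492] 0.04005397586922059 [ 0.75668464 -0.51557475 -0.30770417]
[ 0.48425465 -0.2109601   0.02796339]
{'translation': [0.05, 0.02, 0.07], 'turn': [-0.02, 0.02, -0.01]}
{'translation': [0.69, 0.02, -0.7], 'turn': [-0.02, 0.02, -0.01]}
{'translation': [1.15, 0.01, -1.25], 'turn': [-0.02, 0.02, -0.01]}
{'translation': [1.29, 0.01, -1.42], 'turn': [-0.02, 0.02, -0.01]}
```

View pics/c5.png

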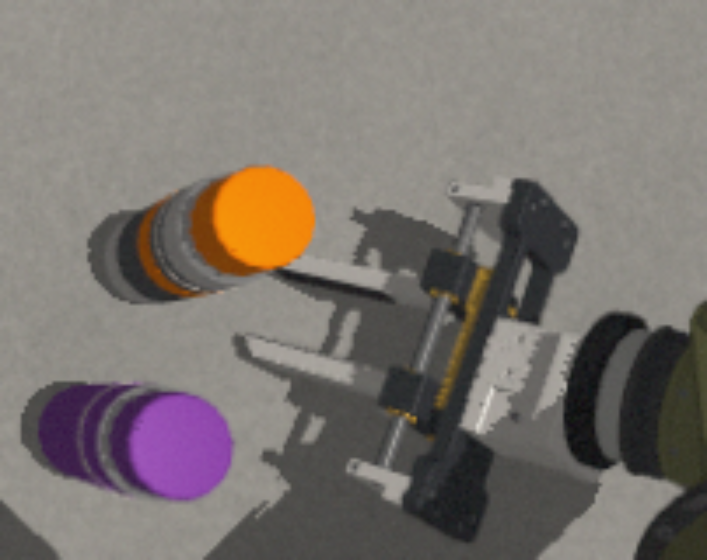

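The crop shows the open fingers straddling the line behind the can (tips near top px 378,248 and 390,227), with the gripper body clear of the purple can. Now I approach and start pushing.

```bash
python3 - <<'E'
from h import *
deltas([tcp(0,off=o) for o in(.07,.056,.046,.04,.0364)]+[tcp(s) for s in(.004,.008,.013,.018,.024,.03)])
E
```

```text
{'translation': [0.43, 0.02, -0.39], 'turn': [-0.02, 0.02, -0.01]}
{'translation': [0.79, 0.02, -0.82], 'turn': [-0.02, 0.02, -0.01]}
{'translation': [1.05, 0.01, -1.13], 'turn': [-0.02, 0.02, -0.01]}
{'translation': [1.2, 0.01, -1.31], 'turn': [-0.02, 0.02, -0.01]}
{'translation': [1.29, 0.01, -1.42], 'turn': [-0.02, 0.02, -0.01]}
{'translation': [1.38, 0.1, -1.53], 'turn': [-0.02, 0.02, -0.01]}
{'translation': [1.47, 0.18, -1.63], 'turn': [-0.02, 0.02, -0.01]}
{'translation': [1.58, 0.28, -1.76], 'turn': [-0.02, 0.02, -0.01]}
{'translation': [1.69, 0.38, -1.9], 'turn': [-0.02, 0.02, -0.01]}
{'translation': [1.83, 0.49, -2.06], 'turn': [-0.02, 0.02, -0.01]}
{'translation': [1.96, 0.6, -2.23], 'turn': [-0.02, 0.02, -0.01]}
```

Request:
arm_command(deltas=[{"translation":[0.4,0,-0.4],"turn":[0,0,0]},{"translation":[0.8,0,-0.8],"turn":[0,0,0]},{"translation":[1.05,0,-1.13],"turn":[0,0,0]},{"translation":[1.2,0,-1.31],"turn":[0,0,0]},{"translation":[1.29,0,-1.42],"turn":[0,0,0]},{"translation":[1.38,0.1,-1.53],"turn":[0,0,0]},{"translation":[1.47,0.18,-1.63],"turn":[0,0,0]},{"translation":[1.58,0.28,-1.76],"turn":[0,0,0]}])

```text
time_s: 5.3
ee_pos: [0.5145, -0.1601, 0.025]
eef_rot: [-3.139, 0.873, 1.151]
force: [-2.5, -2.1, 2.4]
grip_width: 0.0402
```

```bash
cat > look.py <<'E'
from h import *
import sys
n=sys.argv[1]
o=ctrl.get_obs();print(o['time_s'],o['ee_pos'],rot(o['eef_rot'])[:,0].round(3),o['grip_width'],o['force'])
im=snap('top','t'+n); im2=snap('scene','s'+n)
def cap(c,im):
    hsv=cv2.cvtColor(im,cv2.COLOR_RGB2HSV)
    m=cv2.inRange(hsv,(8,170,150 if c=='top' else 120),(22,255,255))
    k,l,st,ce=cv2.connectedComponentsWithStats(m)
    return [(st[i,4],ce[i].round(1),at(c,ce[i],.205 if c=='top' else .19)[:2].round(4)) for i in range(1,k) if st[i,4]>60]
for c,i in(('top',im),('scene',im2)): print(c,cap(c,i))
o=ctrl.get_obs();print(o['ee_pos'])
E
python3 look.py 4; python3 - <<'E'
import cv2,numpy as np
a=cv2.imread('pics/t4.png')[150:310,300:500];b=cv2.imread('pics/s4.png')[60:220,110:310]
cv2.imwrite('pics/c6.png',cv2.resize(np.hstack([a,b]),None,fx=2,fy=2,interpolation=2))
E
```

```text
5.3 [ 0.51453912 -0.16014272  0.02499307] [ 0.262  0.587 -0.766] 0.04018247779097917 [-2.4982482  -2.09976407  2.41191277]
top [(np.int32(106), array([178.4, 116.3]), array([0.6759, 0.1895])), (np.int32(87), array([188.2, 134.1]), array([0.6458, 0.1729])), (np.int32(516), array([202.8, 184.9]), array([0.563 , 0.1483])), (np.int32(668), array([379.8, 205.1]), array([ 0.5292, -0.1272]))]
scene [(np.int32(151), array([68.6, 75.6]), array([ 0.4746, -0.5429])), (np.int32(155), array([190.3, 107.8]), array([ 0.5147, -0.1363])), (np.int32(68), array([285.4, 226.9]), array([0.8112, 0.1959]))]
[ 0.51488036 -0.15987727  0.02498379]
```

View pics/c6.png

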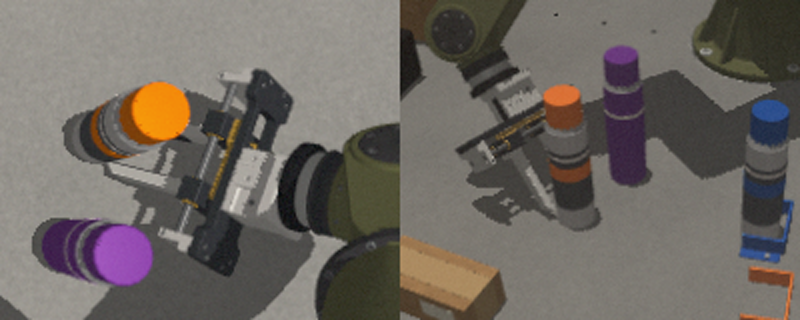

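```bash
python3 - <<'E'
from h import *
print(tcp(.013)[0])
deltas([tcp(s) for s in np.arange(.018,.013+.0601,.005)])
E
```

```text
[ 0.51490221 -0.1598835   0.026     ]
{'translation': [0.08, 0.1, -0.16], 'turn': [-0.03, 0.0, -0.01]}
{'translation': [0.19, 0.19, -0.3], 'turn': [-0.03, 0.0, -0.01]}
{'translation': [0.31, 0.28, -0.43], 'turn': [-0.03, 0.0, -0.01]}
{'translation': [0.43, 0.37, -0.57], 'turn': [-0.03, 0.0, -0.01]}
{'translation': [0.54, 0.45, -0.71], 'turn': [-0.03, 0.0, -0.01]}
{'translation': [0.66, 0.54, -0.85], 'turn': [-0.1, 0.0, -0.07]}
{'translation': [0.78, 0.63, -0.99], 'turn': [-0.22, 0.0, -0.17]}
{'translation': [0.9, 0.72, -1.14], 'turn': [-0.33, 0.0, -0.26]}
{'translation': [1.02, 0.81, -1.28], 'turn': [-0.45, 0.0, -0.36]}
{'translation': [1.14, 0.89, -1.43], 'turn': [-0.57, 0.0, -0.46]}
{'translation': [1.27, 0.97, -1.58], 'turn': [-0.68, 0.0, -0.56]}
{'translation': [1.39, 1.04, -1.73], 'turn': [-0.8, 0.0, -0.65]}
```

Request:
arm_command(deltas=[{"translation":[0.08,0.1,-0.16],"turn":[0,0,0]},{"translation":[0.19,0.19,-0.3],"turn":[0,0,0]},{"translation":[0.31,0.28,-0.43],"turn":[0,0,0]},{"translation":[0.43,0.37,-0.57],"turn":[0,0,0]},{"translation":[0.54,0.45,-0.71],"turn":[0,0,0]},{"translation":[0.66,0.54,-0.85],"turn":[-0.1,0,-0.07]},{"translation":[0.78,0.63,-0.99],"turn":[-0.2,0,-0.17]},{"translation":[0.9,0.72,-1.14],"turn":[-0.33,0,-0.26]},{"translation":[1.02,0.81,-1.28],"turn":[-0.45,0,-0.36]},{"translation":[1.14,0.89,-1.43],"turn":[-0.57,0,-0.46]},{"translation":[1.27,0.97,-1.58],"turn":[-0.68,0,-0.56]},{"translation":[1.39,1.04,-1.73],"turn":[-0.8,0,-0.65]}])

```text
time_s: 6.4
ee_pos: [0.5612, -0.1196, 0.026]
eef_rot: [3.142, 0.873, 1.241]
force: [-0.6, -0.7, -1.7]
grip_width: 0.0399
```

```bash
python3 look.py 5; python3 - <<'E'
from h import *
print(tcp(.073)[0],canat(.073))
deltas([tcp(s) for s in np.arange(.079,.073+.0721,.006)])
E
```

```text
6.4 [ 0.56118812 -0.11963727  0.02601756] [ 0.208  0.608 -0.766] 0.03994773499768586 [-0.58455372 -0.7102781  -1.67913768]
top [(np.int32(109), array([178.4, 116.3]), array([0.676 , 0.1895])), (np.int32(66), array([ 40.9, 121.7]), array([0.67 , 0.415])), (np.int32(87), array([188.2, 134.1]), array([0.6458, 0.1729])), (np.int32(515), array([202.9, 185.1]), array([0.5627, 0.1481])), (np.int32(658), array([351.9, 177.7]), array([ 0.5729, -0.0855]))]
scene [(np.int32(153), array([68.7, 75.6]), array([ 0.4746, -0.5427])), (np.int32(179), array([198.8, 120.8]), array([ 0.5587, -0.0931])), (np.int32(69), array([285.4, 227. ]), array([0.8113, 0.196 ]))]
[ 0.56135496 -0.11941809  0.02616958]
[ 0.56134222 -0.11994193  0.026     ] [ 0.57318426 -0.08552208]
{'translation': [0.14, 0.11, -0.15], 'turn': [-0.12, 0.0, -0.11]}
{'translation': [0.28, 0.21, -0.33], 'turn': [-0.26, 0.0, -0.23]}
{'translation': [0.43, 0.3, -0.51], 'turn': [-0.4, 0.0, -0.35]}
{'translation': [0.58, 0.38, -0.68], 'turn': [-0.54, 0.0, -0.46]}
{'translation': [0.73, 0.46, -0.86], 'turn': [-0.68, 0.0, -0.58]}
{'translation': [0.89, 0.53, -1.05], 'turn': [-0.82, 0.0, -0.7]}
{'translation': [1.04, 0.6, -1.23], 'turn': [-0.96, 0.0, -0.81]}
{'translation': [1.19, 0.66, -1.41], 'turn': [-1.1, 0.0, -0.93]}
{'translation': [1.35, 0.71, -1.6], 'turn': [-1.24, 0.0, -1.05]}
{'translation': [1.5, 0.76, -1.78], 'turn': [-1.38, 0.0, -1.17]}
{'translation': [1.66, 0.8, -1.97], 'turn': [-1.52, 0.0, -1.28]}
{'translation': [1.82, 0.83, -2.16], 'turn': [-1.66, 0.0, -1.4]}
```

View pics/t5.png

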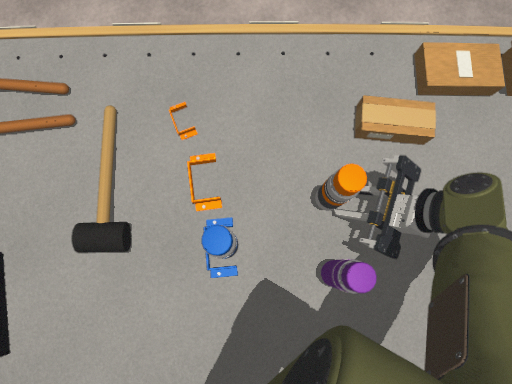

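Can cap is at px (352,178), exactly on plan and upright, and the purple can hasn't moved. Continuing.

Request:
arm_command(deltas=[{"translation":[0.14,0.11,-0.15],"turn":[-0.12,0,-0.11]},{"translation":[0.28,0.21,-0.33],"turn":[-0.26,0,-0.23]},{"translation":[0.43,0.3,-0.51],"turn":[-0.4,0,-0.35]},{"translation":[0.58,0.38,-0.68],"turn":[-0.54,0,-0.46]},{"translation":[0.73,0.46,-0.86],"turn":[-0.68,0,-0.58]},{"translation":[0.89,0.53,-1.05],"turn":[-0.82,0,-0.7]},{"translation":[1.04,0.6,-1.23],"turn":[-0.96,0,-0.81]},{"translation":[1.19,0.66,-1.41],"turn":[-1.1,0,-0.93]},{"translation":[1.35,0.71,-1.6],"turn":[-1.24,0,-1.05]},{"translation":[1.5,0.76,-1.78],"turn":[-1.38,0,-1.17]},{"translation":[1.66,0.8,-1.97],"turn":[-1.52,0,-1.28]},{"translation":[1.82,0.83,-2.16],"turn":[-1.66,0,-1.4]}])

```text
time_s: 7.5
ee_pos: [0.6037, -0.0595, 0.0259]
eef_rot: [-3.141, 0.873, 1.431]
force: [-0.8, -3.1, 0.7]
grip_width: 0.0396
```

```bash
python3 look.py 6; python3 - <<'E'
from h import *
print(tcp(.145)[0],canat(.145))
deltas([tcp(s) for s in np.arange(.151,.145+.0721,.006)])
E
```

```text
7.5 [ 0.60370075 -0.05949566  0.02592761] [ 0.09   0.636 -0.766] 0.03957927477437771 [-0.8396579  -3.13142225  0.72624684]
top [(np.int32(194), array([182.9, 124.3]), array([0.6623, 0.1818])), (np.int32(642), array([312.4, 156.2]), array([ 0.6081, -0.0244])), (np.int32(525), array([202.7, 184.9]), array([0.5629, 0.1483]))]
scene [(np.int32(154), array([68.6, 75.6]), array([ 0.4747, -0.5429])), (np.int32(197), array([216.9, 134.6]), array([ 0.5949, -0.0305])), (np.int32(68), array([285.5, 226.9]), array([0.8112, 0.1961]))]
[ 0.603806   -0.05897399  0.02591164]
[ 0.60389373 -0.05945894  0.026     ] [ 0.608988   -0.02341718]
{'translation': [0.14, 0.08, -0.17], 'turn': [-0.14, 0.0, -0.11]}
{'translation': [0.29, 0.14, -0.35], 'turn': [-0.28, 0.0, -0.23]}
{'translation': [0.44, 0.2, -0.53], 'turn': [-0.42, 0.0, -0.35]}
{'translation': [0.6, 0.26, -0.72], 'turn': [-0.56, 0.0, -0.46]}
{'translation': [0.75, 0.3, -0.9], 'turn': [-0.7, 0.0, -0.58]}
{'translation': [0.91, 0.34, -1.08], 'turn': [-0.84, 0.0, -0.7]}
{'translation': [1.06, 0.37, -1.27], 'turn': [-0.98, 0.0, -0.82]}
{'translation': [1.22, 0.4, -1.46], 'turn': [-1.12, 0.0, -0.93]}
{'translation': [1.37, 0.42, -1.64], 'turn': [-1.26, 0.0, -1.05]}
{'translation': [1.53, 0.43, -1.83], 'turn': [-1.4, 0.0, -1.17]}
{'translation': [1.69, 0.43, -2.01], 'turn': [-1.54, 0.0, -1.28]}
{'translation': [1.84, 0.43, -2.2], 'turn': [-1.68, 0.0, -1.4]}
```

Request:
arm_command(deltas=[{"translation":[0.14,0.08,-0.17],"turn":[-0.14,0,-0.11]},{"translation":[0.29,0.14,-0.35],"turn":[-0.28,0,-0.23]},{"translation":[0.44,0.2,-0.53],"turn":[-0.42,0,-0.35]},{"translation":[0.6,0.26,-0.72],"turn":[-0.56,0,-0.46]},{"translation":[0.75,0.3,-0.9],"turn":[-0.7,0,-0.58]},{"translation":[0.91,0.34,-1.08],"turn":[-0.84,0,-0.7]},{"translation":[1.06,0.37,-1.27],"turn":[-0.98,0,-0.82]},{"translation":[1.22,0.4,-1.46],"turn":[-1.12,0,-0.93]},{"translation":[1.37,0.42,-1.64],"turn":[-1.26,0,-1.05]},{"translation":[1.53,0.43,-1.83],"turn":[-1.4,0,-1.17]},{"translation":[1.69,0.43,-2.01],"turn":[-1.54,0,-1.28]},{"translation":[1.84,0.43,-2.2],"turn":[-1.68,0,-1.4]}])

```text
time_s: 8.6
ee_pos: [0.6243, 0.01, 0.026]
eef_rot: [3.141, 0.873, 1.621]
force: [-0.7, -1.6, -0.5]
grip_width: 0.0399
```

```bash
python3 look.py 7; python3 - <<'E'
from h import *
print(tcp(.217)[0],canat(.217))
deltas([tcp(s) for s in np.arange(.222,.217+.0401,.005)])
a=cv2.imread('pics/t7.png')[90:290,160:360];b=cv2.imread('pics/s7.png')[90:290,160:360]
cv2.imwrite('pics/c7.png',cv2.resize(np.hstack([a,b]),None,fx=2,fy=2,interpolation=2))
E
```

```text
8.6 [0.62426114 0.01002672 0.02598184] [-0.032  0.642 -0.766] 0.03987333203983924 [-0.66850027 -1.57063022 -0.45962805]
top [(np.int32(204), array([183.1, 124.1]), array([0.6627, 0.1815])), (np.int32(673), array([268.5, 148.5]), array([0.6211, 0.0449])), (np.int32(538), array([202.8, 185. ]), array([0.5628, 0.1482]))]
scene [(np.int32(156), array([68.6, 75.7]), array([ 0.4748, -0.5427])), (np.int32(217), array([243.7, 144.5]), array([0.6091, 0.0414])), (np.int32(68), array([285.5, 226.9]), array([0.8112, 0.1961]))]
[0.62426267 0.01057823 0.02601711]
[0.62445687 0.01057411 0.026     ] [0.6226182  0.04692764]
{'translation': [0.13, 0.04, -0.15], 'turn': [-0.11, -0.0, -0.1]}
{'translation': [0.26, 0.06, -0.31], 'turn': [-0.23, -0.0, -0.19]}
{'translation': [0.39, 0.09, -0.46], 'turn': [-0.35, -0.0, -0.29]}
{'translation': [0.52, 0.1, -0.61], 'turn': [-0.46, -0.0, -0.39]}
{'translation': [0.64, 0.11, -0.77], 'turn': [-0.58, -0.0, -0.49]}
{'translation': [0.77, 0.12, -0.92], 'turn': [-0.69, -0.0, -0.58]}
{'translation': [0.9, 0.11, -1.07], 'turn': [-0.72, -0.0, -0.6]}
{'translation': [1.03, 0.09, -1.23], 'turn': [-0.72, -0.0, -0.6]}
```

View pics/c7.png

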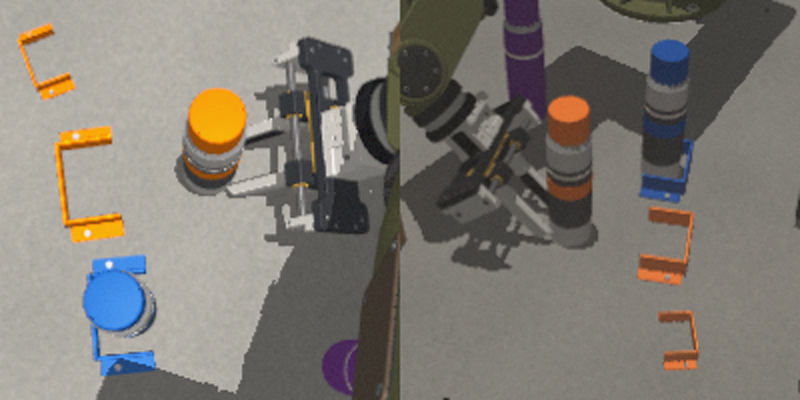

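The can is upright in the cradle at top px (268,150), lined up with the large orange bay, and the blue can, carton and mallet are untouched.

Request:
arm_command(deltas=[{"translation":[0.13,0.04,-0.15],"turn":[-0.11,0,-0.1]},{"translation":[0.26,0.06,-0.31],"turn":[-0.23,0,-0.19]},{"translation":[0.39,0.09,-0.46],"turn":[-0.35,0,-0.29]},{"translation":[0.52,0.1,-0.61],"turn":[-0.46,0,-0.39]},{"translation":[0.64,0.11,-0.77],"turn":[-0.58,0,-0.49]},{"translation":[0.77,0.12,-0.92],"turn":[-0.69,0,-0.58]},{"translation":[0.9,0.11,-1.07],"turn":[-0.72,0,-0.6]},{"translation":[1.03,0.09,-1.23],"turn":[-0.72,0,-0.6]}])

```text
time_s: 9.37
ee_pos: [0.6245, 0.0501, 0.026]
eef_rot: [3.141, 0.873, 1.701]
force: [0.2, -3.2, -0.1]
grip_width: 0.0399
```

```bash
python3 look.py 8; python3 - <<'E'
from h import *
print(tcp(.257)[0],canat(.257),arc[-1])
deltas([tcp(s) for s in np.arange(.262,.257+.0551,.005)])
a=cv2.imread('pics/t8.png')[110:250,160:300];cv2.imwrite('pics/c8.png',cv2.resize(a,None,fx=4,fy=4,interpolation=2))
E
```

```text
9.3667 [0.62450759 0.05014651 0.02600795] [-0.083  0.637 -0.766] 0.03988875076955266 [ 0.24433708 -3.21663167 -0.1301848 ]
top [(np.int32(213), array([183. , 123.9]), array([0.6631, 0.1817])), (np.int32(705), array([243.7, 150.8]), array([0.6175, 0.0842])), (np.int32(543), array([202.8, 184.8]), array([0.5631, 0.1483]))]
scene [(np.int32(158), array([68.6, 75.7]), array([ 0.475 , -0.5428])), (np.int32(226), array([261. , 147.4]), array([0.6061, 0.0818])), (np.int32(68), array([285.5, 226.9]), array([0.8112, 0.1961]))]
[0.62424524 0.05055741 0.02603565]
[0.62450071 0.05068947 0.026     ] [0.61968658 0.08676971] 0.33793887589526733
{'translation': [0.13, 0.01, -0.16], 'turn': [-0.01, -0.0, -0.01]}
{'translation': [0.26, 0.01, -0.31], 'turn': [-0.01, -0.0, -0.01]}
{'translation': [0.39, 0.01, -0.46], 'turn': [-0.01, -0.0, -0.01]}
{'translation': [0.52, 0.01, -0.61], 'turn': [-0.01, -0.0, -0.01]}
{'translation': [0.65, 0.01, -0.77], 'turn': [-0.01, -0.0, -0.01]}
{'translation': [0.77, 0.01, -0.92], 'turn': [-0.01, -0.0, -0.01]}
{'translation': [0.9, 0.01, -1.07], 'turn': [-0.01, -0.0, -0.01]}
{'translation': [1.03, 0.01, -1.23], 'turn': [-0.01, -0.0, -0.01]}
{'translation': [1.16, 0.01, -1.38], 'turn': [-0.01, -0.0, -0.01]}
{'translation': [1.29, 0.01, -1.53], 'turn': [-0.01, -0.0, -0.01]}
{'translation': [1.42, 0.01, -1.69], 'turn': [-0.01, -0.0, -0.01]}
```

View pics/c8.png

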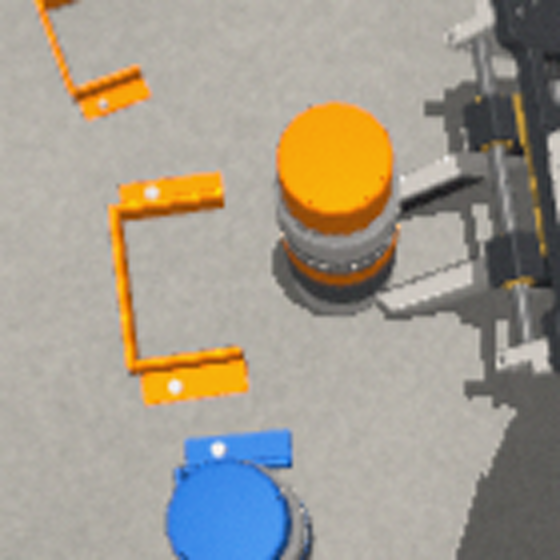

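Request:
arm_command(deltas=[{"translation":[0.13,0.01,-0.16],"turn":[0,0,0]},{"translation":[0.26,0.01,-0.31],"turn":[0,0,0]},{"translation":[0.39,0.01,-0.46],"turn":[0,0,0]},{"translation":[0.52,0.01,-0.61],"turn":[0,0,0]},{"translation":[0.65,0.01,-0.77],"turn":[0,0,0]},{"translation":[0.77,0.01,-0.92],"turn":[0,0,0]},{"translation":[0.9,0.01,-1.07],"turn":[0,0,0]},{"translation":[1.03,0.01,-1.23],"turn":[0,0,0]},{"translation":[1.16,0.01,-1.38],"turn":[0,0,0]},{"translation":[1.29,0.01,-1.53],"turn":[0,0,0]}])

```text
time_s: 10.3
ee_pos: [0.6181, 0.0997, 0.0259]
eef_rot: [3.141, 0.873, 1.701]
force: [0.5, -2.9, 0.3]
grip_width: 0.0402
```

```bash
python3 look.py 9; python3 - <<'E'
from h import *
print(tcp(.307)[0],canat(.307),arc[-1])
im=cv2.imread('pics/t9.png')
def draw(c,im,cx,cy,s):
    for z,r in((0,.027),(.16,.027),(.205,.0235)):
        pp=np.array([proj(c,(cx+r*np.cos(a),cy+r*np.sin(a),z)) for a in np.linspace(0,6.283,40)])
        cv2.polylines(im,[((pp+.5)*s).astype(int)],True,(0,255,0),1)
    for z in(0.,.025):
        q=[BAY+a*np.array([.991,.132])+b*BY for a,b in((-.039,-.027),(-.039,.027),(.039,.027),(.039,-.027))]
        pp=np.array([proj(c,(*v,z)) for v in q]); cv2.polylines(im,[((pp+.5)*s).astype(int)],False,(255,0,255),1)
out=[]
for c,f,x0,y0 in(('top','t9',150,110),('scene','s9',210,100)):
    im=cv2.resize(cv2.imread(f'pics/{f}.png'),None,fx=3,fy=3,interpolation=2)
    draw(c,im,*canat(.307),3); out.append(im[y0*3:y0*3+420,x0*3:x0*3+390])
cv2.imwrite('pics/c9.png',np.hstack(out))
deltas([tcp(s) for s in np.arange(.311,.337,.004)])
E
```

```text
10.3 [0.61813013 0.09974431 0.02589519] [-0.083  0.637 -0.766] 0.04022561937029754 [ 0.53008446 -2.88981619  0.28026549]
top [(np.int32(203), array([183. , 123.9]), array([0.6629, 0.1816])), (np.int32(1123), array([208.6, 168.7]), array([0.5888, 0.1394]))]
scene [(np.int32(157), array([68.7, 75.7]), array([ 0.4749, -0.5425])), (np.int32(227), array([283.1, 150.3]), array([0.5998, 0.132 ])), (np.int32(73), array([285.6, 226.8]), array([0.8109, 0.1962]))]
[0.6180107  0.10013624 0.02594668]
[0.61789908 0.10025174 0.026     ] [0.61308494 0.13633198] 0.33793887589526733
{'translation': [0.1, -0.0, -0.13], 'turn': [-0.01, -0.0, -0.01]}
{'translation': [0.21, -0.0, -0.25], 'turn': [-0.01, -0.0, -0.01]}
{'translation': [0.31, -0.0, -0.37], 'turn': [-0.01, -0.0, -0.01]}
{'translation': [0.41, -0.0, -0.5], 'turn': [-0.01, -0.0, -0.01]}
{'translation': [0.52, -0.0, -0.62], 'turn': [-0.01, -0.0, -0.01]}
{'translation': [0.62, -0.0, -0.74], 'turn': [-0.01, -0.0, -0.01]}
{'translation': [0.72, -0.01, -0.86], 'turn': [-0.01, -0.0, -0.01]}
```

View pics/c9.png

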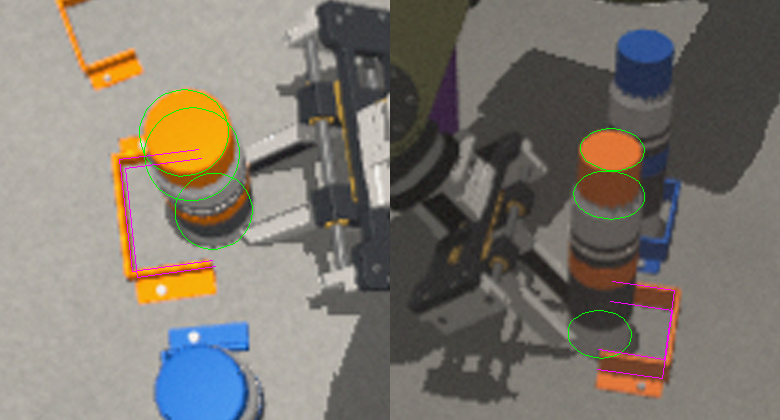

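The overlay shows the can model matching both views (cap at top px ~211,152), centred between the bay walls and halfway in. I'll finish slowly and watch the force.

Request:
arm_command(deltas=[{"translation":[0.1,0,-0.13],"turn":[0,0,0]},{"translation":[0.21,0,-0.25],"turn":[0,0,0]},{"translation":[0.31,0,-0.37],"turn":[0,0,0]},{"translation":[0.41,0,-0.49],"turn":[0,0,0]},{"translation":[0.5,0,-0.59],"turn":[0,0,0]},{"translation":[0.55,0,-0.66],"turn":[0,0,0]},{"translation":[0.6,0,-0.72],"turn":[0,0,0]},{"translation":[0.65,0,-0.77],"turn":[0,0,0]}])

```text
time_s: 11.07
ee_pos: [0.6149, 0.1244, 0.0258]
eef_rot: [3.141, 0.873, 1.701]
force: [0.1, -3.2, 1.5]
grip_width: 0.04
```

```bash
python3 - <<'E'
from h import *
o=ctrl.get_obs();print(o['force'],o['ee_pos'])
c=o['ee_pos'][:2]+OFF*dd(97.6);print((c-BAY)@BY)
E
```

```text
[ 0.13526109 -3.22238198  1.54885284] [0.6148847  0.12442395 0.02581787]
-0.006578654559224958
```

Bay y is about -6.5 mm with no wall contact yet. I'll creep on in 0.5 mm rows.

Request:
arm_command(deltas=[{"translation":[0.013,0,-0.015],"turn":[0,0,0]},{"translation":[0.026,0,-0.031],"turn":[0,0,0]},{"translation":[0.039,0,-0.046],"turn":[0,0,0]},{"translation":[0.051,0,-0.061],"turn":[0,0,0]},{"translation":[0.064,0,-0.077],"turn":[0,0,0]},{"translation":[0.077,0,-0.092],"turn":[0,0,0]},{"translation":[0.09,0,-0.107],"turn":[0,0,0]},{"translation":[0.103,0,-0.123],"turn":[0,0,0]}])

```text
time_s: 11.73
ee_pos: [0.6144, 0.1282, 0.0258]
eef_rot: [3.141, 0.873, 1.701]
force: [-0.2, -2.9, 1.4]
grip_width: 0.0401
```

Request:
arm_command(deltas=[{"translation":[0.013,0,-0.015],"turn":[0,0,0]},{"translation":[0.026,0,-0.031],"turn":[0,0,0]},{"translation":[0.039,0,-0.046],"turn":[0,0,0]},{"translation":[0.051,0,-0.061],"turn":[0,0,0]}])

```text
time_s: 12.07
ee_pos: [0.6141, 0.1302, 0.0258]
eef_rot: [3.141, 0.873, 1.701]
force: [0.2, -2.4, 2.1]
grip_width: 0.0402
```

```bash
python3 - <<'E'
from h import *
o=ctrl.get_obs();print(o['force'],o['ee_pos'])
c=o['ee_pos'][:2]+OFF*dd(97.6);print((c-BAY)@BY)
snap('top','t10');snap('scene','s10')
out=[]
for c_,f,x0,y0 in(('top','t10',150,110),('scene','s10',230,100)):
    im=cv2.resize(cv2.imread(f'pics/{f}.png'),None,fx=3,fy=3,interpolation=2)
    for z,r in((0,.027),(.16,.027),(.205,.0235)):
        pp=np.array([proj(c_,(c[0]+r*np.cos(a),c[1]+r*np.sin(a),z)) for a in np.linspace(0,6.283,40)])
        cv2.polylines(im,[((pp+.5)*3).astype(int)],True,(0,255,0),1)
    out.append(im[y0*3:y0*3+420,x0*3:x0*3+390])
cv2.imwrite('pics/c10.png',np.hstack(out))
E
```

```text
[ 0.15060919 -2.35789996  2.1132953 ] [0.61414419 0.13019708 0.02583309]
-0.0007597404671865258
```

View pics/c10.png

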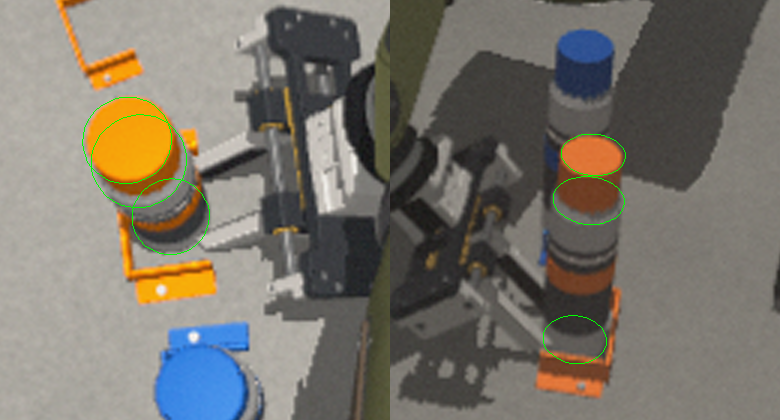

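Request:
arm_command(deltas=[{"translation":[0.013,0,-0.015],"turn":[0,0,0]},{"translation":[0.026,0,-0.031],"turn":[0,0,0]},{"translation":[0.039,0,-0.046],"turn":[0,0,0]}])

```text
time_s: 12.42
ee_pos: [0.614, 0.1317, 0.0258]
eef_rot: [3.141, 0.873, 1.701]
force: [0.8, -2.2, 0.8]
grip_width: 0.0404
```

Request:
arm_command(deltas=[{"translation":[0.013,0,-0.015],"turn":[0,0,0]},{"translation":[0.026,0,-0.031],"turn":[0,0,0]}])

```text
time_s: 12.58
ee_pos: [0.6138, 0.1327, 0.0258]
eef_rot: [3.141, 0.873, 1.701]
force: [0.5, -2.7, 1.9]
grip_width: 0.0399
```

Request:
arm_command(deltas=[{"translation":[0.013,0,-0.015],"turn":[0,0,0]},{"translation":[0.026,0,-0.031],"turn":[0,0,0]}])

```text
time_s: 12.75
ee_pos: [0.6137, 0.1337, 0.0258]
eef_rot: [3.141, 0.873, 1.701]
force: [-0.5, -4.4, 1.1]
grip_width: 0.04
```

Request:
arm_command(deltas=[{"translation":[0.01,0,-0.012],"turn":[0,0,0]}])

```text
time_s: 12.83
ee_pos: [0.6137, 0.134, 0.0258]
eef_rot: [3.141, 0.873, 1.701]
force: [0.5, -6.1, 1.5]
grip_width: 0.0405
```

Force rose from 3 to 6 N, so the can is against the back wall. Retreating straight back, then up.

Request:
arm_command(deltas=[{"translation":[-0.06,0,0.08],"turn":[0,0,0]},{"translation":[-0.2,0,0.23],"turn":[0,0,0]},{"translation":[-0.5,0,0.6],"turn":[0,0,0]},{"translation":[-1,0,1.2],"turn":[0,0,0]},{"translation":[-1.5,0,1.8],"turn":[0,0,0]},{"translation":[-2,0,2.4],"turn":[0,0,0]},{"translation":[-2.5,0,2.98],"turn":[0,0,0]},{"translation":[-3,0,2.6],"turn":[0,0,0]},{"translation":[-3.7,0,2],"turn":[0,0,0]},{"translation":[-4.5,0,1.3],"turn":[0,0,0]},{"translation":[-5.3,0,0.6],"turn":[0,0,0]},{"translation":[-5.3,0,0.6],"turn":[0,0,0]}])

```text
time_s: 13.83
ee_pos: [0.6279, 0.0379, 0.1238]
eef_rot: [3.129, 0.875, 1.692]
force: [0.8, -0.2, 1.3]
grip_width: 0.0398
```

```bash
python3 look.py 11; python3 - <<'E'
from h import *
for c in('scene','top'):
    for t in('orange_can','blue_can','carton','mallet'):
        print(c,t,[(np.round(m['at'],1),round(m['score'],2),at(c,m['at']).round(3)) for m in models.mark_of(t,c)])
out=[]
c=BAY+BY*.001
for c_,f,x0,y0 in(('top','t11',150,110),('scene','s11',230,100)):
    im=cv2.resize(cv2.imread(f'pics/{f}.png'),None,fx=3,fy=3,interpolation=2)
    for z,r in((0,.027),(.16,.027),(.205,.0235)):
        pp=np.array([proj(c_,(c[0]+r*np.cos(a),c[1]+r*np.sin(a),z)) for a in np.linspace(0,6.283,40)])
        cv2.polylines(im,[((pp+.5)*3).astype(int)],True,(0,255,0),1)
    out.append(im[y0*3:y0*3+420,x0*3:x0*3+390])
cv2.imwrite('pics/c11.png',np.hstack(out))
# diff with starting pictures
for c_,a,b in(('t','top0','t11'),('s','scene0','s11')):
    d=cv2.absdiff(cv2.imread(f'pics/{a}.png'),cv2.imread(f'pics/{b}.png')).max(2)
    cv2.imwrite(f'pics/d{c_}.png',d)
E
```

```text
13.8333 [0.62790586 0.03794953 0.12380421] [-0.078  0.636 -0.768] 0.03984422243247951 [ 0.83147872 -0.24617595  1.29242277]
top [(np.int32(230), array([182.9, 123.4]), array([0.6639, 0.1819])), (np.int32(737), array([192. , 158.1]), array([0.6062, 0.1661])), (np.int32(311), array([205.6, 201.8]), array([0.5363, 0.1435]))]
scene [(np.int32(157), array([68.7, 75.7]), array([ 0.4749, -0.5425])), (np.int32(230), array([298. , 152.2]), array([0.595 , 0.1655])), (np.int32(71), array([285.6, 226.9]), array([0.8111, 0.1963]))]
[0.62641189 0.03815839 0.11899962]
scene orange_can [(array([225.8, 149.6]), 0.73, array([ 0.432, -0.081, -0.   ]))]
scene blue_can [(array([289.3, 176.5]), 0.56, array([0.483, 0.127, 0.   ]))]
scene carton [(array([131.9, 208.8]), 0.88, array([ 0.728, -0.225,  0.   ]))]
scene mallet [(array([376.4, 200.2]), 0.85, array([0.496, 0.37 , 0.   ]))]
top orange_can [(array([204.4, 180.7]), 0.8, array([0.611, 0.171, 0.   ])), (array([333. , 273.5]), 0.45, array([ 0.418, -0.092,  0.   ]))]
top blue_can [(array([224.6, 244.8]), 0.7, array([0.478, 0.128, 0.   ]))]
top carton []
top mallet []
```

View pics/c11.png

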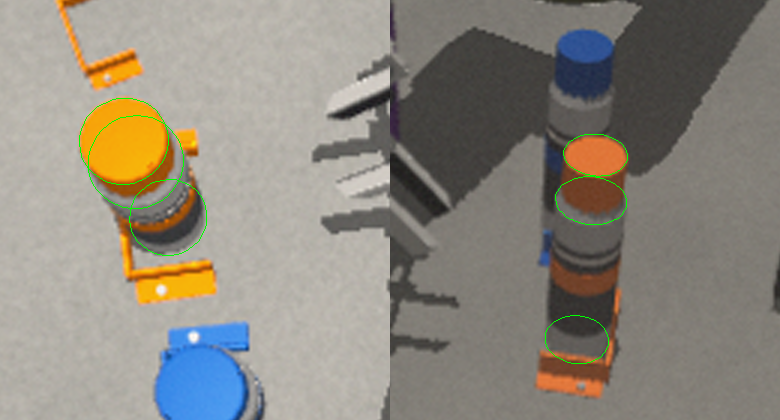

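View pics/t11.png

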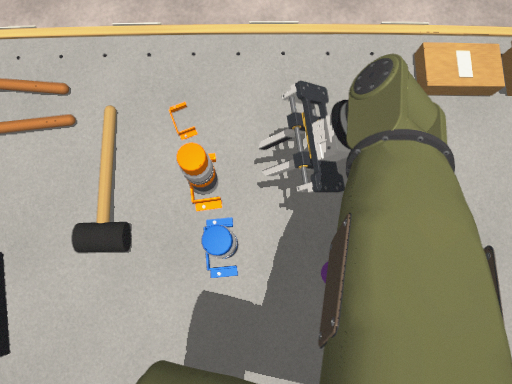

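View pics/ds.png

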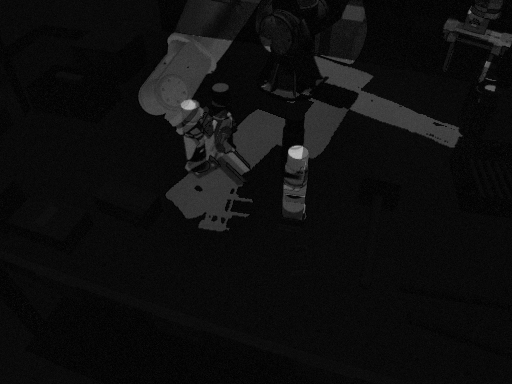

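Request:
arm_command(deltas=[{"translation":[-0.8,0,-0.6],"turn":[0,0,0]},{"translation":[-1.6,0,-1.3],"turn":[0,0,0]},{"translation":[-2.4,0,-2],"turn":[0,0,0]},{"translation":[-3.1,0,-2.6],"turn":[0,0,0]},{"translation":[-3.1,0,-2.6],"turn":[0,0,0]},{"translation":[-3.1,0,-2.6],"turn":[0,0,0]},{"translation":[-3.1,0,-2.6],"turn":[0,0,0]},{"translation":[-3.1,0,-2.6],"turn":[0,0,0]}])

```text
time_s: 15.0
ee_pos: [0.6258, 0.0383, 0.2174]
eef_rot: [-3.139, 0.872, 1.703]
force: [-0.5, 0.0, 0.2]
grip_width: 0.0401
```

```bash
python3 look.py 12
```

```text
15.0 [0.62578115 0.03829148 0.21741806] [-0.085  0.638 -0.766] 0.04014129700445096 [-0.4724138   0.04389088  0.24764746]
top [(np.int32(231), array([182.9, 123.3]), array([0.6641, 0.1819])), (np.int32(754), array([192. , 158.4]), array([0.6057, 0.1659])), (np.int32(309), array([205.7, 201.8]), array([0.5363, 0.1434]))]
scene [(np.int32(155), array([68.8, 75.7]), array([ 0.4749, -0.5421])), (np.int32(231), array([298. , 152.2]), array([0.5953, 0.1655])), (np.int32(70), array([285.5, 226.9]), array([0.8112, 0.1962]))]
[0.62588867 0.0382818  0.21770108]
```

View pics/s12.png

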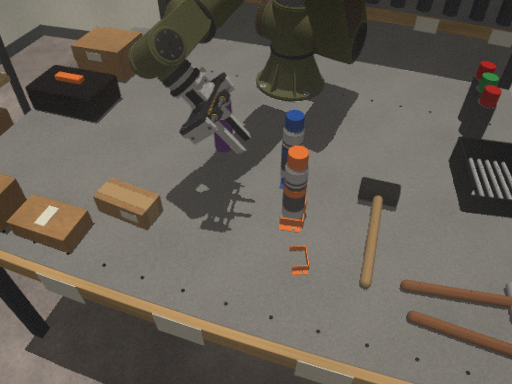

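The can stands still and upright in the large orange bay (cap at px 298,152), the arm is clear with about 0 N on it, and everything else is in place.

```bash
python3 -c "
from h import *
print(ctrl.hand_in())"
```

```text
the job is handed in; nothing more can be done
None
```

The orange-capped can now stands upright in the larger orange bay, against its back wall. I handed the job in at about 15 s; no verdict was reported.

**The push:** I kept the fingers 40 mm apart and tilted about 40°, tips leading. They pushed the can at roughly 15–20 mm above the shelf, with the grasp point at 26 mm. The path curved so that the gripper stayed clear of the purple look-alike. Inside the bay I crept forward until the force rose from about 3 to 6 N, which I took as contact with the back wall. Then I backed straight out and lifted away.

**Last checks:**
- **Orange can:** its outline at the bay centre matches both pictures, and its position did not change between the last two looks.
- **Other things:** the scene picture compared with the first one shows no shift of the blue can, carton or mallet. The arm hid the carton in the last top view, and the network found neither it nor the mallet there, so those two rest on the scene camera alone.
- **Arm:** clear of everything, with about 0.5 N on the wrist.

**Disagreements:**
- By arm position the can ended about 3 mm past my estimate of the back-wall position. That is about what the calibration (good to 2 mm) and my bay measurement allow.
- In the last scene picture the network marked the purple can as the orange one. I ignored that and went by the cap colour and the top view.

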